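# Find and mark the balance point of an inspection camera bar

### The job

The camera bar lies across the knife edge of the balancing stand, tipped down on its camera end. Slide it along the edge until it balances level on the edge by itself, without bearing down hard on the edge; then stand the marker saddle astride the bar directly over the edge, setting it down gently, so that it marks the balance point. Leave the bar balanced level with the saddle on it, and do not disturb the other things on the bench.

Things in the scene. Friction and masses are not known exactly. Their poses are not given: they have to be found in the camera images.
- edge: steel knife edge, fixed on top of the balancing stand. Origin: centre of its top, 100 mm above the bench. The top is a ground level land 6 mm wide (own y) and 40 mm long (own x), so the bar stays level only while its centre of gravity is within 3 mm of the middle. The bar lies along own y; z up. Bedded in a damping pad, it gives up to 0.01 rad; rocking dies out in 1 to 2 s
- stand: grey cast base of the stand, 100 x 220 mm, fixed; origin at its underside, 100 mm below the edge, same axes. At own y +66 and -66 mm stand aluminium arrest forks (14 mm thick in y): their rests, 4 mm lower than the edge, catch the bar when it tips (by about 0.06 rad); their cheeks, 28 mm apart, rise 10 mm above the edge beside the bar
- bar_mid (a point): the loose camera bar: square aluminium, 16 x 16 mm, 330 mm long. The point is on its axis (8 mm above the underside), near mid-length; own y runs along the bar to the camera, z up. The whole weighs 0.44 to 0.56 kg; its centre of gravity differs from bar to bar, from 11 mm to the counterweight's side to 28 mm to the camera's side of this point. At the start the camera end is down
- bar_grip (a point): point on the bar's axis 122 mm from bar_mid towards the camera, on the plain length between fork and camera; free for gripping across the bar (16 mm) from above wherever the bar stands on the edge. Same axes as bar_mid
- camera: black box camera fixed to the bar's end, 44 mm along the bar, 44 mm wide, 40 mm high; origin at the box's centre, on the bar's axis, 172 mm from bar_mid; its lens, 32 mm in diameter, hangs to 50 mm below the axis. Its weight differs
- weight: round steel counterweight fixed to the bar's other end, 32 mm in diameter, 24 mm long; origin at its centre, on the bar's axis, 165 mm from bar_mid. Its weight differs
- saddle_tab (a point): the loose marker saddle, standing on the bench on its legs, 46 mm high, 25 g; its upright aluminium grip tab is 10 mm thick (own x), 16 mm wide (own y), 30 mm high. The point is on the tab's centre line, 34 mm above the feet, 22 mm above the plate's underside; own x runs from leg to leg, own y along the bar when mounted (either way round), z up
- saddle_seat (a point): centre of the underside of the saddle's steel plate (30 x 16 mm, 4 mm thick), which rests on the bar's top face when mounted; 12 mm above the feet. The two legs below it leave 22 mm clear for the 16 mm bar. Same axes as saddle_tab
- bar: the same bar; origin on its underside below bar_mid, same axes; its top face is 16 mm above this
- saddle: the same saddle; origin midway between its feet, same axes
- objective: bystander: steel microscope objective standing on its nose, 32 mm in diameter, 45 mm high; origin at its underside
- driver: bystander: screwdriver lying on the bench, 170 mm long
- wafer_case: bystander: flat white wafer case, 84 x 84 x 22 mm; origin at its underside
Not all that is in view belongs to the job. Of the things shaped like the stand, the grey one is meant.

How it is judged:
By the outcome, as a careful person would: the job done as asked, in the order asked, and still so for the second after the job is handed in, with the robot touching nothing.
It also fails if it takes over 72 s, if anything falls off the work surface, if the arm or the gripper's body presses on something with over 40 N, if the wrist force passes 120 N, or if a joint passes its speed limit or range.

### The arm

A 6-joint arm with a two-finger parallel gripper is mounted at the origin on the work surface. World frame = base frame: x ahead of the robot, y to its left, z up, the work surface at z = 0. Lengths are in m, angles in rad, forces in N, time in s.
With the tool pointing down it reaches from about 0.3 to 0.875 m from the base axis. Payload 6.4 kg.
Tool frame: the origin (TCP) lies at the centre of the arm's flange, where the gripper is bolted on; the fingertips stand 173 mm ahead of it and the grasp point (between the pads) lies 155 mm ahead of it; z points along the fingers, x is the direction in which the jaws open and shut, and the axes are right-handed (so a half turn about z gives the same grasp; the last joint's range is limited). The gripper opens to 85 mm and grips with 20 to 120 N. Pads are 22 mm wide; open, the fingers measure 114 mm over their backs; the gripper's body (76 mm by 85 mm) begins 54 mm behind the grasp point. The pads swing forward as they close: fully open they stand 13 mm farther back than shut.
Start: joints at [1.004, 0.181, 1.607, -0, 1.354, -0.206], TCP at [0.203, 0.538, 0.405] pointing down, gripper open.
Joint ranges: [-2.99, 2.99], [-0.89, 2.07], [0.3, 2.58], [-1.14, 4.28], [0, 2.63], [-3.12, 3.12]. Speed limits (rad/s): [2.57, 2.57, 3.01, 3.14, 3.14, 3.14].

### API

Orientations are given as a unit quaternion [w, x, y, z].
In Python, from bench import ctrl gives the robot as it stands. The module is installed in compiled form; this text tells all that it offers.
- The arm moves only by the tool move_arm, never from a script. Its argument "moves" is a list of rows, each an object of numbers: "gripper": the opening in per cent of the stroke, from 0 (shut) to 100 (fully open); "x", "y", "z": the shift along the tool's x, y, z in cm; "roll": the turn about the tool's z in degrees. In form: [{"gripper": .., "x": .., "y": .., "z": .., "roll": ..}, ...]. A call has 1 to 5 rows; each row shifts and turns the commanded pose from where the row before left it, along the tool's axes as they then stand; what a row does not reach is not made up. A row lasts 1/8 s, in which the tool goes at most 62.5 mm and 10.7 degrees, less where a joint would pass 70% of its speed; a pose out of reach is approached as far as the arm can. A call is refused whole if a number of a shift passes 6.25 or a number of a turn 10.7, either way. A call with a gripper value outside its range is refused whole. The fingers move at their own pace and stop on an object; the grip force is fixed at half the most. Time passes only in rows, so rows that do not move let the fingers close. It gives the time, the measured TCP pose, the force and the opening at its end, in the units of the state.
- ctrl.get_obs(): the state, without advancing time (a new reading comes with each control period).
- ctrl.camera(name): name is "scene" or "top"; returns a dict with "img" (400x640x3 uint8, red, green, blue), "fx", "fy", "cx", "cy" (pixels), "world_from_camera" (4x4, takes a point from camera to world coordinates). Camera axes: x right, y up, looking along -z (the intrinsics and any distortion apply to the point x, -y, -z); pixel columns grow to the right and rows downward; lengths in m; the calibration is good to about 2 mm. A picture is of the moment at which its call begins. There is no depth.
- ctrl.hand_in(): hands the job in, once; it reports no verdict.
The state is a dict: "time_s": time; "q": joint angles; "dq": joint speeds; "joint_efforts": joint torques, N m; "eef_pos": TCP position; "eef_rot": TCP orientation; "wrist_force": force on the tool from outside, world axes, zero at the start; "torque": the same for the moment, N m; "opening": opening from 0.0 (shut) to 1.0 (fully open).
Only numpy, scipy, OpenCV 4.12 (cv2) and the standard library are available. Lean on these libraries where they do the work, as an engineer would, in place of code of your own. Each camera call takes 0.05 s, during which the arm holds its last target. There are 200 camera calls.

## Working session

There is one attempt and no reset: what is moved stays moved. The work goes in short steps, Python scripts to look and compute and a tool call to move; the robot and the scene stay as the last step left them, time stands still between calls to the robot, and variables do not carry over. Pictures are saved under pics/ and viewed, about 8 in all and at most 12, crops included, and the job is handed in when it is done.

Besides the shell and the picture viewer there is one more tool, called after "Call:" in YAML: its name, and indented under it one key for each argument. move_arm: Moves the arm, as the interface text tells. Its arguments: {"type":"object","properties":{"moves":{"type":"array","items":{"type":"object","properties":{"gripper":{"type":"number"},"x":{"type":"number"},"y":{"type":"number"},"z":{"type":"number"},"roll":{"type":"number"}}}}},"required":["moves"]}

```bash
mkdir -p pics
python3 - <<'E'
from bench import ctrl
import cv2,numpy as np
o=ctrl.get_obs();print({k:np.round(v,4).tolist() for k,v in o.items()})
for n in("scene","top"):
    c=ctrl.camera(n);cv2.imwrite(f"pics/{n}0.png",c["img"][:,:,::-1]);print(n,{k:c[k] for k in c if k!="img"})
E
```

```text
{'time_s': 0.0, 'q': [1.0037, 0.1815, 1.608, -0.0, 1.3538, -0.2063], 'dq': [-0.0007, 0.0008, 0.0007, -0.0001, -0.0001, 0.0009], 'joint_efforts': [-0.0004, -44.4888, -35.1325, -0.0005, 0.0094, 0.0], 'eef_pos': [0.2028, 0.5378, 0.4038], 'eef_rot': [0.0003, 0.8225, 0.5688, -0.0008], 'wrist_force': [0.7107, 0.8151, -0.6392], 'torque': [0.0047, -0.0168, 0.0059], 'opening': 0.9984}
scene {'fx': 375.7307182843825, 'fy': 375.7307182843825, 'cx': 319.91172437601716, 'cy': 195.29972494970627, 'world_from_camera': array([[ 0.23990459, -0.55522487,  0.79634863,  1.21910994],
       [ 0.97072861,  0.14689739, -0.19001874, -0.16423181],
       [-0.01147841,  0.81862476,  0.57421402,  0.55879802],
       [ 0.        ,  0.        ,  0.        ,  1.        ]])}
top {'fx': 435.13178022861683, 'fy': 435.13178022861683, 'cx': 321.76836618798535, 'cy': 189.02347478069794, 'world_from_camera': array([[-0.08689008,  0.96912057, -0.23077138,  0.32292338],
       [-0.99620311, -0.08578794,  0.01482556,  0.01284559],
       [-0.00542964,  0.23118336,  0.97289505,  1.1822598 ],
       [ 0.        ,  0.        ,  0.        ,  1.        ]])}
```

View pics/scene0.png

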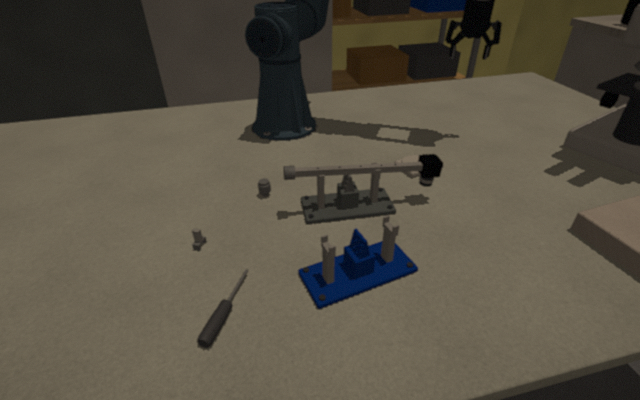

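View pics/top0.png

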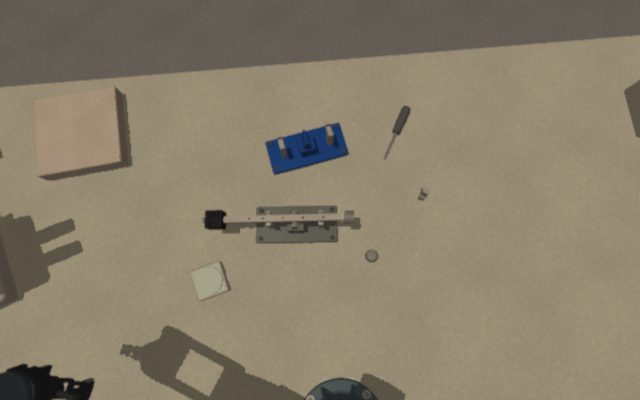

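The scene view shows the grey stand with the bar: counterweight at (290,172), camera at (430,168). The saddle is at (198,240) and the objective at (264,187), with the blue decoy stand in front. In the top view the camera is at (214,219), the weight at (350,218) and the saddle at (423,194). Next I'll look at enlarged crops.

```bash
cat > h.py <<'E'
import cv2,numpy as np
from bench import ctrl
def ray(c,u,v):
    T=c["world_from_camera"];d=T[:3,:3]@np.array([(u-c["cx"])/c["fx"],-(v-c["cy"])/c["fy"],-1.]);return T[:3,3],d
def at(c,u,v,z):
    o,d=ray(c,u,v);return o+d*(z-o[2])/d[2]
def px(c,p):
    T=c["world_from_camera"];q=T[:3,:3].T@(np.array(p)-T[:3,3]);return np.array([c["cx"]+c["fx"]*q[0]/-q[2],c["cy"]-c["fy"]*q[1]/-q[2]])
def crop(c,u0,v0,w,h,s):
    return cv2.resize(c["img"][v0:v0+h,u0:u0+w,::-1],(int(w*s),int(h*s)),interpolation=cv2.INTER_CUBIC)
def st():
    o=ctrl.get_obs();print(round(o["time_s"],3),np.round(o["eef_pos"],4),np.round(o["eef_rot"],4),np.round(o["wrist_force"],2),round(o["opening"],3))
    return o
E
python3 - <<'E'
from h import *
t=ctrl.camera("top");s=ctrl.camera("scene")
a=crop(t,195,175,250,95,3.2);b=crop(s,185,150,270,100,800/270)
cv2.imwrite("pics/c1.png",np.vstack([a,b]));print(a.shape,b.shape)
for n,(u,v),z in[("cam",(214,219),.1),("w",(350,218),.11),("sad",(423,194),.03),("blue",(307,150),.0)]: print(n,at(t,u,v,z))
E
```

```text
(304, 800, 3) (296, 800, 3)
cam [0.52625924 0.27348445 0.1       ]
w [ 0.49710412 -0.06713882  0.11      ]
sad [ 0.55822672 -0.27687845  0.03      ]
blue [0.72111712 0.02686901 0.        ]
```

View pics/c1.png

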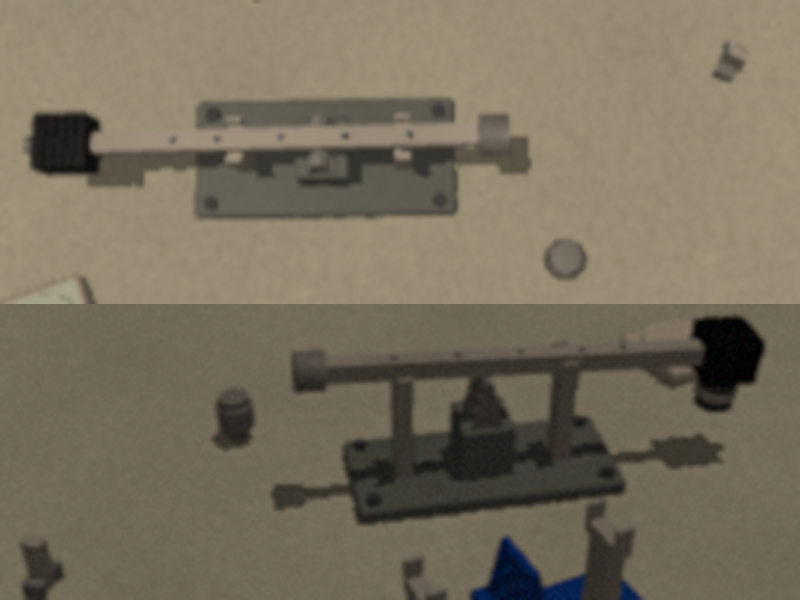

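Run:
```python
from h import *
t=ctrl.camera("top");s=ctrl.camera("scene")
T=lambda u,v,z:at(t,195+u/3.2,175+v/3.2,z)
f1=T(234,138,.11);f2=T(402,136.5,.11);e=(f1+f2)/2
ax=(f1-f2)[:2];L=np.linalg.norm(ax);ax/=L
print("forks",f1,f2,L,"edge",e,"ang",np.degrees(np.arctan2(ax[1],ax[0])))
b=np.array([T(u,v,.012) for u,v in((198,101),(452,98),(456,213),(198,216))]);print("base centre",b.mean(0),np.linalg.norm(b[0]-b[1]),np.linalg.norm(b[1]-b[2]))
d=(b[0]+b[3]-b[1]-b[2])[:2];print("base ang",np.degrees(np.arctan2(d[1],d[0])))
w=T(493.5,131,.122);c=T(64,142,.115);print("w",w,"cam",c,np.linalg.norm(w-c))
d=(c-w)[:2];d/=np.linalg.norm(d);print("bar ang",np.degrees(np.arctan2(d[1],d[0])))
for n,p in(("w",w),("c",c)):print(n,"along from edge",(p-e)[:2]@ax)
# scene check: predicted edge centre px in crop
f=lambda p:(px(s,p)-[185,150])*800/270+[0,304]
print("scene crop pred: edge",f([e[0],e[1],.1]),"w",f([w[0],w[1],.118]))
# saddle
S=lambda u,v,z:at(t,195+u/3.2,175+v/3.2,z)
print("sad tab top?",S(736,50,.046),S(730,60,.012),S(722,73,.012))
cv2.imwrite("pics/sad.png",np.hstack([crop(t,405,178,36,32,11),crop(s,182,222,36,32,11)]))
```

```text
forks [0.51471965 0.13630804 0.11      ] [0.50439719 0.00572372 0.11      ] 0.13099167797803873 edge [0.50955842 0.07101588 0.11      ] ang 85.48027194490285
base centre [0.50959152 0.0707854  0.012     ] 0.21751553281022834 0.09838870555246365
base ang 85.64430911441244
w [ 0.50044697 -0.06484848  0.122     ] cam [0.52227979 0.26742295 0.115     ] 0.3330615121640725
bar ang 86.24062473328918
w along from edge -0.13615985668896827
c along from edge 0.1967987664737105
scene crop pred: edge [480.57369068 370.73319371] w [306.28236911 368.63957743]
sad tab top? [ 0.56367442 -0.27948492  0.046     ] [ 0.56257188 -0.28184587  0.012     ] [ 0.55183012 -0.27340467  0.012     ]
```

View pics/sad.png

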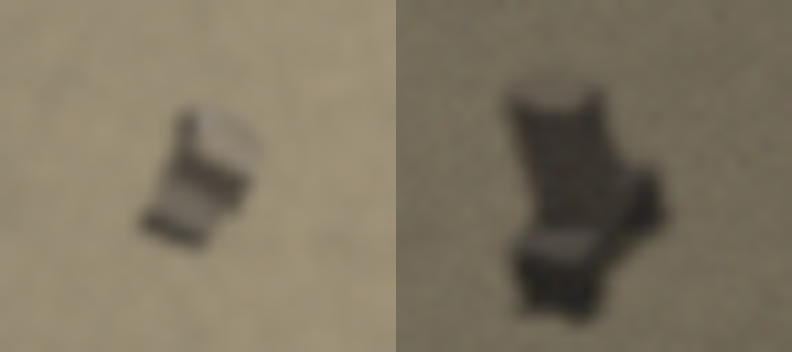

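Upper left of this crop is the saddle tab. The legs run from about (175,230) to (230,165), so the saddle's x axis runs lower-left to upper-right. The edge is at about (0.510, 0.071) and the bar heading is 86°. bar_mid is about 28 mm to the camera side of the edge. I'll move above bar_grip, at about (0.520, 0.220).

Call:
move_arm:
  moves:
    - {"x": -2.32, "y": 5.11, "z": 0.8}
    - {"x": -2.32, "y": 5.11, "z": 0.8}
    - {"x": -2.32, "y": 5.11, "z": 0.8}
    - {"x": -2.32, "y": 5.11, "z": 0.8}
    - {"x": -2.32, "y": 5.11, "z": 0.8}

```text
validation failed for argument at $.mo...
```

Call:
move_arm:
  moves:
    - {"x": -2.32, "y": 5.11, "z": 0.8}
    - {"x": -2.32, "y": 5.11, "z": 0.8}
    - {"x": -2.32, "y": 5.11, "z": 0.8}
    - {"roll": 10.5}
    - {"roll": 10.5}

```text
validation failed for argument at $.mo...
```

Call:
move_arm:
  moves:
    - {"roll": 10.5}
    - {"roll": 10.5}
    - {"roll": 10.5}
    - {"roll": 10.5, "gripper": 60}
    - {"roll": 10.5, "gripper": 60}

```text
validation failed for argument at $.mo...
```

Run:
```python
from h import *
o=st();w,x,y,z=o["eef_rot"];print("xhead",2*np.degrees(np.arctan2(y,x)))
```

```text
0.3 [0.2029 0.5379 0.4044] [ 1.000e-04  8.225e-01  5.687e-01 -3.000e-04] [-1.02 -0.32  0.44] 0.999
xhead 69.32598749137043
```

Call:
move_arm:
  moves:
    - {"gripper": 100, "x": -2.32, "y": 5.11, "z": 0.8, "roll": 0}
    - {"gripper": 100, "x": -2.32, "y": 5.11, "z": 0.8, "roll": 0}
    - {"gripper": 100, "x": -2.32, "y": 5.11, "z": 0.8, "roll": 0}
    - {"gripper": 100, "x": -2.32, "y": 5.11, "z": 0.8, "roll": 0}
    - {"gripper": 100, "x": -2.32, "y": 5.11, "z": 0.8, "roll": 0}

```text
time_s: 0.92
eef_pos: [0.4021, 0.3379, 0.3647]
eef_rot: [0.0, 0.822, 0.569, 0.0]
wrist_force: [0.5, 0.7, -0.5]
opening: 0.999
```

Call:
move_arm:
  moves:
    - {"gripper": 100, "x": -2.32, "y": 5.11, "z": 0.8, "roll": 0}
    - {"gripper": 100, "x": -2.32, "y": 5.11, "z": 0.8, "roll": 0}
    - {"gripper": 100, "x": -2.32, "y": 5.11, "z": 0.8, "roll": 0}
    - {"gripper": 60, "x": 0, "y": 0, "z": 0, "roll": 10.5}
    - {"gripper": 60, "x": 0, "y": 0, "z": 0, "roll": 10.5}

```text
time_s: 1.55
eef_pos: [0.5205, 0.219, 0.3403]
eef_rot: [-0.0, 0.914, 0.406, -0.0]
wrist_force: [-0.7, -0.8, -0.2]
opening: 0.606
```

Call:
move_arm:
  moves:
    - {"gripper": 60, "x": 0, "y": 0, "z": 0, "roll": 10.5}
    - {"gripper": 60, "x": 0, "y": 0, "z": 0, "roll": 10.5}
    - {"gripper": 60, "x": 0, "y": 0, "z": 0, "roll": 10.5}
    - {"gripper": 60, "x": 0, "y": 0, "z": 0, "roll": 10.5}
    - {"gripper": 60, "x": 0, "y": 0, "z": 0, "roll": 10.5}

```text
time_s: 2.17
eef_pos: [0.5199, 0.22, 0.3406]
eef_rot: [0.0, 0.999, -0.039, -0.0]
wrist_force: [-0.1, 0.2, -0.2]
opening: 0.601
```

Run:
```python
from h import *
t=ctrl.camera("top");s=ctrl.camera("scene")
o=st();w,x,y,z=o["eef_rot"];print("xhead",2*np.degrees(np.arctan2(y,x)))
a=crop(t,190,170,190,90,4);b=crop(s,270,120,190,60,4)
cv2.imwrite("pics/c2.png",np.vstack([a,b]))
```

```text
2.275 [0.5199 0.22   0.3406] [ 0.000e+00  9.993e-01 -3.700e-02 -1.000e-04] [-0.29  0.14 -0.03] 0.598
xhead -4.246556823455787
```

View pics/c2.png

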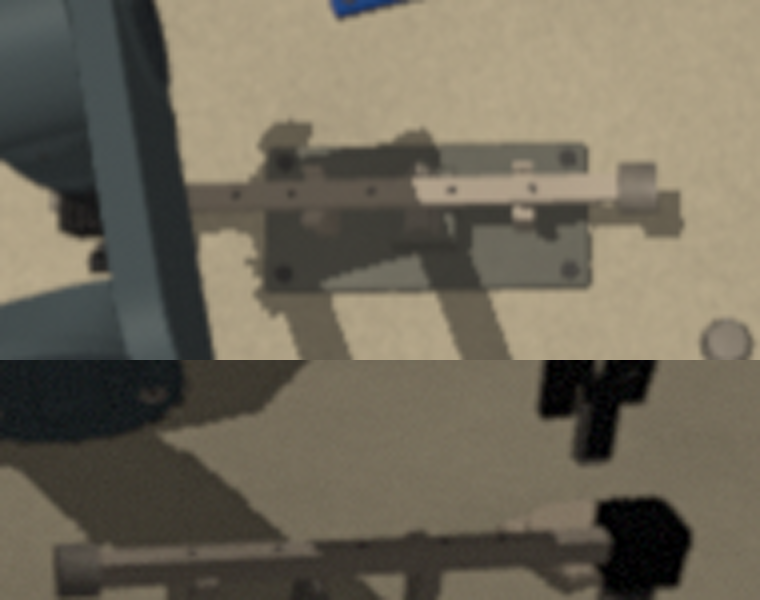

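The gripper hangs above the plain length between the fork and the camera, and the bar still leans camera-down. I'll descend and grip.

Call:
move_arm:
  moves:
    - {"gripper": 60, "x": 0, "y": 0, "z": 3, "roll": 0}
    - {"gripper": 60, "x": 0, "y": 0, "z": 3, "roll": 0}
    - {"gripper": 60, "x": 0, "y": 0, "z": 2.5, "roll": 0}
    - {"gripper": 25, "x": 0, "y": 0, "z": 0, "roll": 0}
    - {"gripper": 25, "x": 0, "y": 0, "z": 0, "roll": 0}

```text
time_s: 2.9
eef_pos: [0.5204, 0.2201, 0.2567]
eef_rot: [-0.0, 0.999, -0.036, 0.001]
wrist_force: [0.7, -0.1, -0.3]
opening: 0.25
```

Run:
```python
from h import *
t=ctrl.camera("top");s=ctrl.camera("scene")
st()
b=crop(s,270,120,190,75,4)
cv2.imwrite("pics/c3.png",b)
```

```text
3.0 [0.5206 0.2202 0.2572] [-3.000e-04  9.994e-01 -3.590e-02  1.300e-03] [-0.26  0.9  -0.53] 0.248
```

View pics/c3.png

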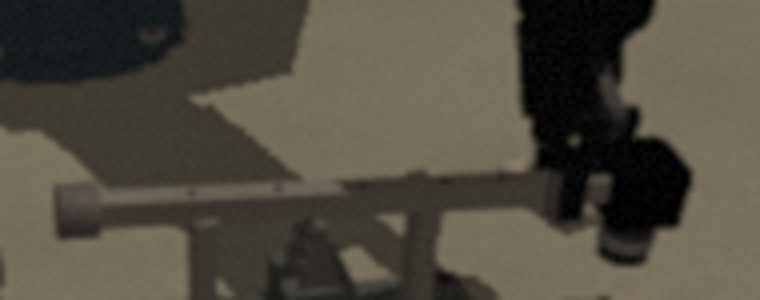

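The fingers straddle the bar between the fork and the camera. From here I'll track the weight end numerically in both images. Now I'll close the gripper.

```bash
cat >> h.py <<'E'
def track(n,c=None,R=(280,155,24,34)):
    # weight position in image relative to the first picture, edge-based sub-pixel match
    box={"scene":(281,163,20,20),"top":(342,208,20,22)}[n]
    g=lambda i:cv2.resize(cv2.cvtColor(i,cv2.COLOR_RGB2GRAY),None,fx=4,fy=4,interpolation=cv2.INTER_CUBIC)
    c=c or ctrl.camera(n)
    ref=cv2.cvtColor(cv2.imread(f"pics/{n}0.png"),cv2.COLOR_BGR2RGB)
    u,v,w,h=box
    T=g(ref)[4*v:4*(v+h),4*u:4*(u+w)];m=25
    S=g(c["img"])[4*(v-m):4*(v+h+m),4*(u-m):4*(u+w+m)]
    r=cv2.matchTemplate(S,T,cv2.TM_CCOEFF_NORMED);_,q,_,p=cv2.minMaxLoc(r)
    print(n,"du,dv",p[0]/4-m,p[1]/4-m,"q",round(q,3))
E
python3 - <<'E'
from h import *
track("scene");track("top")
E
```

```text
scene du,dv -0.25 0.25 q 0.852
top du,dv 0.0 0.0 q 1.0
```

Call:
move_arm:
  moves:
    - {"gripper": 0, "x": 0, "y": 0, "z": 0, "roll": 0}
    - {"gripper": 0, "x": 0, "y": 0, "z": 0, "roll": 0}
    - {"gripper": 0, "x": 0, "y": 0, "z": 0, "roll": 0}

```text
time_s: 3.48
eef_pos: [0.5204, 0.2202, 0.2564]
eef_rot: [-0.0, 0.999, -0.036, 0.001]
wrist_force: [0.5, 1.7, 4.4]
opening: 0.176
```

Run:
```python
from h import *
o=st();track("scene");track("top");print(o["torque"])
```

```text
3.475 [0.5204 0.2202 0.2564] [-2.000e-04  9.993e-01 -3.630e-02  8.000e-04] [0.55 1.73 4.35] 0.176
scene du,dv 0.0 -0.25 q 0.84
top du,dv 0.0 0.0 q 0.998
[-0.05665461 -0.05163887  0.04653274]
```

Call:
move_arm:
  moves:
    - {"gripper": 0, "x": 0, "y": 0, "z": -0.2, "roll": 0}
    - {"gripper": 0, "x": 0, "y": 0, "z": -0.2, "roll": 0}
    - {"gripper": 0, "x": 0, "y": 0, "z": 0, "roll": 0}

```text
time_s: 3.95
eef_pos: [0.5193, 0.2199, 0.2588]
eef_rot: [0.0, 0.999, -0.037, -0.001]
wrist_force: [0.2, 1.1, -4.4]
opening: 0.172
```

Run:
```python
from h import *
o=st();track("scene");track("top");print(o["torque"])
```

```text
3.95 [0.5193 0.2199 0.2588] [ 1.000e-04  9.993e-01 -3.650e-02 -1.100e-03] [ 0.16  1.1  -4.39] 0.172
scene du,dv -0.5 0.5 q 0.86
top du,dv 0.25 0.5 q 0.98
[ 0.45620228 -0.14758914  0.07141846]
```

Call:
move_arm:
  moves:
    - {"gripper": 0, "x": 0, "y": 0, "z": -0.2, "roll": 0}
    - {"gripper": 0, "x": 0, "y": 0, "z": -0.2, "roll": 0}
    - {"gripper": 0, "x": 0, "y": 0, "z": 0, "roll": 0}

```text
time_s: 4.42
eef_pos: [0.52, 0.22, 0.2638]
eef_rot: [-0.0, 0.999, -0.036, 0.0]
wrist_force: [0.3, 0.8, -4.4]
opening: 0.168
```

Run:
```python
from h import *
o=st();track("scene");track("top");print(o["torque"])
```

```text
4.425 [0.52   0.22   0.2638] [-0.000e+00  9.993e-01 -3.650e-02  1.000e-04] [ 0.32  0.77 -4.38] 0.168
scene du,dv -0.25 -0.5 q 0.838
top du,dv 0.5 0.0 q 0.977
[ 0.57909328 -0.0222525  -0.05756395]
```

The wrist carries the whole bar (about 4.4 N), held rigidly at its tilt, so force and torque give the centre of gravity directly. I'll lift slightly clear of the edge and average the readings.

Call:
move_arm:
  moves:
    - {"gripper": 0, "x": 0, "y": 0, "z": -0.3, "roll": 0}
    - {"gripper": 0, "x": 0, "y": 0, "z": -0.3, "roll": 0}
    - {"gripper": 0, "x": 0, "y": 0, "z": 0, "roll": 0}
    - {"gripper": 0, "x": 0, "y": 0, "z": 0, "roll": 0}

```text
time_s: 5.03
eef_pos: [0.5199, 0.22, 0.2697]
eef_rot: [-0.0, 0.999, -0.036, 0.0]
wrist_force: [-0.8, 0.4, -4.6]
opening: 0.174
```

Run:
```python
from h import *
track("scene");track("top")
F=[];M=[]
for i in range(16):
    ctrl.camera("top");o=ctrl.get_obs();F.append(o["wrist_force"]);M.append(o["torque"])
F=np.array(F);M=np.array(M);print(F.mean(0),F.std(0)/4,M.mean(0),M.std(0)/4)
st();print("cg along from grip",M.mean(0)[0]/F.mean(0)[2])
```

```text
scene du,dv -0.5 -3.0 q 0.813
top du,dv 0.5 0.0 q 0.969
[-0.07725148  0.02694136 -4.57318388] [0.15471188 0.15767191 0.12705983] [ 0.55610583 -0.05265241  0.00354665] [0.00885984 0.00483286 0.0057099 ]
5.925 [0.5199 0.22   0.2697] [-0.      0.9993 -0.0364  0.    ] [ 0.68  0.49 -4.62] 0.174
cg along from grip -0.1216014582790024
```

Call:
move_arm:
  moves:
    - {"gripper": 0, "x": 0, "y": 0.7, "z": 0, "roll": 0}
    - {"gripper": 0, "x": 0, "y": 1.0, "z": 0, "roll": 0}
    - {"gripper": 0, "x": 0, "y": 1.0, "z": 0, "roll": 0}
    - {"gripper": 0, "x": 0, "y": 0, "z": 0.4, "roll": 0}
    - {"gripper": 0, "x": 0, "y": 0, "z": 0.4, "roll": 0}

```text
time_s: 6.55
eef_pos: [0.518, 0.1929, 0.2614]
eef_rot: [-0.0, 0.999, -0.037, 0.0]
wrist_force: [-0.3, 0.6, -5.7]
opening: 0.174
```

Call:
move_arm:
  moves:
    - {"gripper": 0, "x": 0, "y": 0, "z": 0.1, "roll": 0}
    - {"gripper": 0, "x": 0, "y": 0, "z": 0, "roll": 0}
    - {"gripper": 0, "x": 0, "y": 0, "z": 0, "roll": 0}

```text
time_s: 6.92
eef_pos: [0.518, 0.1933, 0.2607]
eef_rot: [-0.0, 0.999, -0.036, 0.0]
wrist_force: [0.6, 0.5, -5.0]
opening: 0.176
```

Run:
```python
from h import *
o=st();track("scene");track("top");print(o["torque"]);o=st();print(o["torque"])
```

```text
6.925 [0.518  0.1933 0.2607] [-1.000e-04  9.993e-01 -3.630e-02  1.000e-04] [ 0.62  0.49 -5.04] 0.176
scene du,dv -11.75 1.5 q 0.985
top du,dv 10.25 0.25 q 0.961
[ 0.54163901 -0.03695779  0.01827464]
7.025 [0.518  0.1933 0.2608] [-0.000e+00  9.993e-01 -3.630e-02  1.000e-04] [ 0.99  0.12 -4.55] 0.172
[ 0.53086115 -0.04720324 -0.05997863]
```

Call:
move_arm:
  moves:
    - {"gripper": 0, "x": 0, "y": 0, "z": 0.1, "roll": 0}
    - {"gripper": 0, "x": 0, "y": 0, "z": 0, "roll": 0}
    - {"gripper": 0, "x": 0, "y": 0, "z": 0, "roll": 0}

```text
time_s: 7.4
eef_pos: [0.5181, 0.1932, 0.2599]
eef_rot: [-0.0, 0.999, -0.036, 0.0]
wrist_force: [-0.7, 1.1, -2.9]
opening: 0.171
```

Call:
move_arm:
  moves:
    - {"gripper": 0, "x": 0, "y": 0, "z": 0.1, "roll": 0}
    - {"gripper": 0, "x": 0, "y": 0, "z": 0, "roll": 0}
    - {"gripper": 0, "x": 0, "y": 0, "z": 0, "roll": 0}

```text
time_s: 7.78
eef_pos: [0.5181, 0.1932, 0.259]
eef_rot: [-0.0, 0.999, -0.036, 0.0]
wrist_force: [-0.7, 2.7, -0.5]
opening: 0.176
```

Run:
```python
from h import *
for i in range(2):
  track("scene");track("top");o=st();print(o["torque"])
```

```text
scene du,dv -11.75 0.75 q 0.987
top du,dv 10.5 0.0 q 0.968
7.875 [0.5181 0.1932 0.2589] [-1.000e-04  9.993e-01 -3.640e-02  2.000e-04] [ 0.48  1.78 -0.96] 0.178
[ 0.42336782 -0.01049178 -0.04219811]
scene du,dv -12.0 0.75 q 0.986
top du,dv 10.5 0.0 q 0.969
7.975 [0.5181 0.1932 0.2589] [-1.000e-04  9.993e-01 -3.640e-02  2.000e-04] [-0.38  2.38 -1.29] 0.176
[ 0.51647395 -0.06106953 -0.02218577]
```

The edge now carries most of the weight. I'll open slightly, with the fingers still around the bar, and let it settle.

Call:
move_arm:
  moves:
    - {"gripper": 27, "x": 0, "y": 0, "z": 0, "roll": 0}
    - {"gripper": 27, "x": 0, "y": 0, "z": 0, "roll": 0}
    - {"gripper": 27, "x": 0, "y": 0, "z": 0, "roll": 0}
    - {"gripper": 27, "x": 0, "y": 0, "z": 0, "roll": 0}
    - {"gripper": 27, "x": 0, "y": 0, "z": 0, "roll": 0}

```text
time_s: 8.6
eef_pos: [0.518, 0.1931, 0.2587]
eef_rot: [0.0, 0.999, -0.036, -0.0]
wrist_force: [-0.4, -0.2, -0.4]
opening: 0.267
```

Call:
move_arm:
  moves:
    - {"gripper": 27, "x": 0, "y": 0, "z": 0, "roll": 0}
    - {"gripper": 27, "x": 0, "y": 0, "z": 0, "roll": 0}
    - {"gripper": 27, "x": 0, "y": 0, "z": 0, "roll": 0}
    - {"gripper": 27, "x": 0, "y": 0, "z": 0, "roll": 0}
    - {"gripper": 27, "x": 0, "y": 0, "z": 0, "roll": 0}

```text
time_s: 9.22
eef_pos: [0.518, 0.1931, 0.2587]
eef_rot: [0.0, 0.999, -0.036, 0.0]
wrist_force: [-0.2, 0.6, -0.9]
opening: 0.269
```

Run:
```python
from h import *
st()
c=ctrl.camera("scene");track("scene",c);track("top")
cv2.imwrite("pics/c4.png",crop(c,250,140,200,80,4))
```

```text
9.225 [0.518  0.1931 0.2587] [ 0.      0.9993 -0.0364  0.    ] [-0.19  0.64 -0.92] 0.269
scene du,dv -11.75 1.25 q 0.987
top du,dv 10.25 0.0 q 0.964
```

View pics/c4.png

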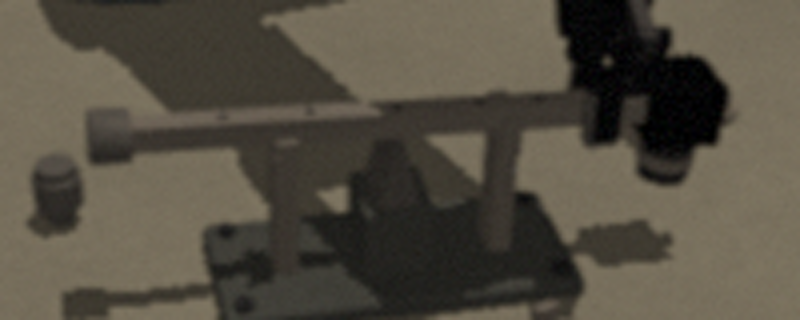

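The bar still appears camera-down; the weight end is at (108,133) in the crop. I'll compute the predicted pixel shifts for the level and tipped states.

```bash
cat >> h.py <<'E'
E0=np.array([.5096,.0710]);AX=np.array([.0787,.9969])
def pred(n,c,a,z): 
    p=lambda a,z:px(c,[*(E0+AX*a),z])
    return p(a,z)-p(-.136,.1165)
E
python3 - <<'E'
from h import *
s=ctrl.camera("scene");t=ctrl.camera("top");track("scene",s);track("top",t)
for sh in(.024,.026,.028):
  for n,th in(("camdown",.06),("level",0),("wdown",-.06)):
    a=-.136-sh; z=.108-th*(a-(.003 if th>0 else -.003))
    print(sh,n,pred("s",s,a,z).round(1),pred("t",t,a,z).round(1))
E
```

```text
scene du,dv -11.75 1.75 q 0.985
top du,dv 10.25 0.25 q 0.959
0.024 camdown [-10.7   0.5] [ 9.7 -0.2]
0.024 level [-10.4   4.2] [9.4 0.5]
0.024 wdown [-10.1   7.7] [9.1 1.1]
0.026 camdown [-11.6   0.6] [10.5 -0.2]
0.026 level [-11.3   4.3] [10.2  0.5]
0.026 wdown [-10.9   7.9] [9.9 1.1]
0.028 camdown [-12.5   0.6] [11.3 -0.2]
0.028 level [-12.2   4.4] [11.   0.5]
0.028 wdown [-11.8   8. ] [10.7  1.1]
```

Call:
move_arm:
  moves:
    - {"gripper": 32, "x": 0, "y": 0, "z": 0, "roll": 0}
    - {"gripper": 32, "x": 0, "y": 0, "z": 0, "roll": 0}
    - {"gripper": 32, "x": 0, "y": 0, "z": 0, "roll": 0}
    - {"gripper": 32, "x": 0, "y": 0, "z": 0, "roll": 0}
    - {"gripper": 32, "x": 0, "y": 0, "z": 0, "roll": 0}

```text
time_s: 10.05
eef_pos: [0.518, 0.1931, 0.2587]
eef_rot: [-0.0, 0.999, -0.036, 0.0]
wrist_force: [-0.1, 0.2, 0.1]
opening: 0.32
```

Run:
```python
from h import *
st()
for i in range(3):track("scene")
track("top")
```

```text
10.05 [0.518  0.1931 0.2587] [-0.      0.9993 -0.0364  0.    ] [-0.06  0.18  0.07] 0.32
scene du,dv -11.75 2.25 q 0.982
scene du,dv -11.75 2.0 q 0.983
scene du,dv -11.75 1.75 q 0.985
top du,dv 10.5 0.25 q 0.963
```

```bash
cat >> h.py <<'E'
def tilt(c=None,img=None,a0=-.135,a1=.085,y0=0):
    c=c or ctrl.camera("scene");img=c["img"] if img is None else img
    g=cv2.GaussianBlur(cv2.cvtColor(img,cv2.COLOR_RGB2GRAY).astype(np.float32),(0,0),.8)
    P=np.array([AX[1],-AX[0]]);A=np.linspace(a0,a1,150);out=[]
    for k,(off,zz) in{"topfar":(-.008,.016),"topnear":(.008,.016),"bot":(.008,0)}.items():
        best=None
        for th in np.arange(-.08,.0801,.004):
            uv=np.array([px(c,[*(E0+AX*a+P*off),.1+zz-th*a]) for a in A])
            for dv in np.arange(-5,5.1,.25):
                q=lambda d:cv2.remap(g,uv[:,0].astype(np.float32)[None],(uv[:,1]+dv+d).astype(np.float32)[None],1)[0]
                s=abs(np.mean(np.clip(q(.7)-q(-.7),-12,12)))
                if best is None or s>best[0]:best=(s,th,dv)
        out.append((k,round(best[1],3),float(best[2]),round(float(best[0]),1)))
    print("tilt(+ camera down):",out)
E
python3 - <<'E'
from h import *
c=ctrl.camera("scene")
tilt(c,cv2.imread("pics/scene0.png")[:,:,::-1].copy(),a0=-.115)
tilt(c);tilt()
E
```

```text
tilt(+ camera down): [('topfar', np.float64(0.032), 3.75, 12.0), ('topnear', np.float64(0.036), 0.0, 12.0), ('bot', np.float64(0.052), -5.0, 11.7)]
tilt(+ camera down): [('topfar', np.float64(-0.032), 1.5, 11.1), ('topnear', np.float64(-0.028), -2.0, 11.2), ('bot', np.float64(0.08), -5.0, 6.8)]
tilt(+ camera down): [('topfar', np.float64(-0.02), 1.75, 11.1), ('topnear', np.float64(-0.02), -2.0, 11.1), ('bot', np.float64(0.08), -4.75, 6.7)]
```

Run:
```python
from h import *
c=ctrl.camera("scene")
g=lambda i:cv2.resize(cv2.cvtColor(i,cv2.COLOR_RGB2GRAY),None,fx=4,fy=4,interpolation=cv2.INTER_CUBIC)
r=g(cv2.imread("pics/scene0.png")[:,:,::-1].copy());n=g(c["img"])
for (u,v,w,h) in((416,170,20,20),(428,154,18,34),(281,163,20,20),(281,170,20,16)):
    m=22;T=r[4*v:4*(v+h),4*u:4*(u+w)];S=n[4*(v-m):4*(v+h+m),4*(u-m):4*(u+w+m)]
    R=cv2.matchTemplate(S,T,cv2.TM_CCOEFF_NORMED);_,q,_,p=cv2.minMaxLoc(R);print((u,v),p[0]/4-m,p[1]/4-m,round(q,3))
pc=lambda a,z:px(c,[*(E0+AX*a),z])
for n,th in(("camdown",.06),("level",0),("wdown",-.06)):
    b=.17;z=.108-th*(b-np.sign(th)*.003)
    print(n,pc(b,z)-pc(.197,.0964))
a=cv2.imread("pics/scene0.png")[145:205,270:450];b=c["img"][145:205,270:450,::-1]
cv2.imwrite("pics/c5.png",cv2.convertScaleAbs(cv2.resize(np.vstack([a,b]),None,fx=4.4,fy=4.4,interpolation=cv2.INTER_CUBIC),alpha=1.5))
```

```text
(416, 170) -10.25 0.0 0.987
(428, 154) -10.5 0.0 0.993
(281, 163) -11.75 1.0 0.988
(281, 170) -11.5 1.0 0.973
camdown [-10.65968606   0.47939951]
level [-10.08161425  -3.16933605]
wdown [-9.47483952 -6.99924177]
```

View pics/c5.png

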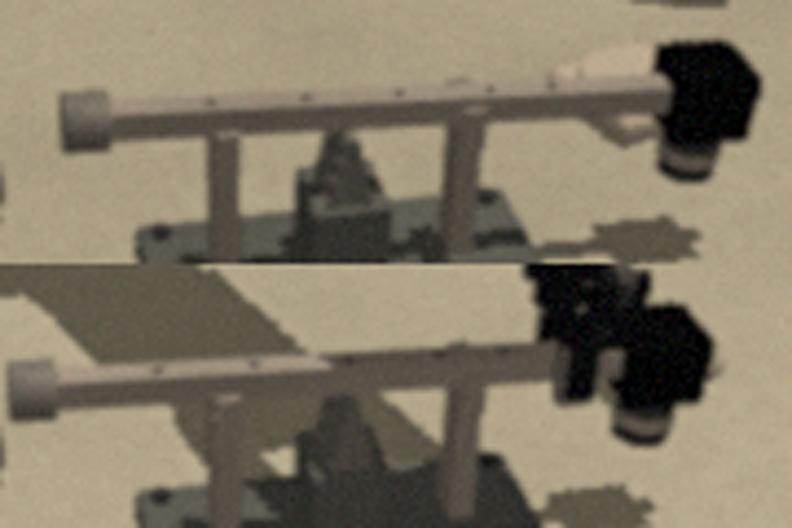

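The bar is still camera-down: the camera's v-shift is 0.0, against -3.2 predicted for level. It looks nearly neutral, though. I'll regrip, lift slightly, move about 4 mm further and release.

Call:
move_arm:
  moves:
    - {"gripper": 10, "x": 0, "y": 0, "z": -0.05, "roll": 0}
    - {"gripper": 0, "x": 0, "y": 0, "z": 0, "roll": 0}
    - {"gripper": 0, "x": 0, "y": 0, "z": 0, "roll": 0}
    - {"gripper": 0, "x": 0, "y": 0, "z": -0.2, "roll": 0}
    - {"gripper": 0, "x": 0, "y": 0, "z": -0.2, "roll": 0}

```text
time_s: 11.02
eef_pos: [0.5176, 0.1931, 0.2627]
eef_rot: [-0.0, 0.999, -0.037, -0.001]
wrist_force: [-0.3, 0.1, -3.9]
opening: 0.175
```

Call:
move_arm:
  moves:
    - {"gripper": 0, "x": 0, "y": 0.4, "z": 0, "roll": 0}
    - {"gripper": 0, "x": 0, "y": 0, "z": 0, "roll": 0}
    - {"gripper": 0, "x": 0, "y": 0, "z": 0, "roll": 0}

```text
time_s: 11.4
eef_pos: [0.5176, 0.189, 0.263]
eef_rot: [-0.0, 0.999, -0.037, -0.0]
wrist_force: [-0.4, -0.5, -4.5]
opening: 0.178
```

```bash
cat >> h.py <<'E'
def ends(c=None):
    # (du,dv) from first picture: camera end, weight end, scene view
    c=c or ctrl.camera("scene")
    g=lambda i:cv2.resize(cv2.cvtColor(i,cv2.COLOR_RGB2GRAY),None,fx=4,fy=4,interpolation=cv2.INTER_CUBIC)
    r=g(cv2.imread("pics/scene0.png")[:,:,::-1].copy());n=g(c["img"]);out=[]
    for (u,v,w,h) in((416,170,20,20),(281,163,20,20)):
        m=24;T=r[4*v:4*(v+h),4*u:4*(u+w)];S=n[4*(v-m):4*(v+h+m),4*(u-m):4*(u+w+m)]
        R=cv2.matchTemplate(S,T,cv2.TM_CCOEFF_NORMED);_,q,_,p=cv2.minMaxLoc(R);out+=[p[0]/4-m,p[1]/4-m,round(float(q),3)]
    print("cam",out[:3],"weight",out[3:])
E
python3 - <<'E'
from h import *
F=[];M=[];ends()
for i in range(10):
    ctrl.camera("top");o=ctrl.get_obs();F.append(o["wrist_force"]);M.append(o["torque"])
F=np.array(F);M=np.array(M);print(F.mean(0),F.std(0)/3,M.mean(0),M.std(0)/3);st()
E
```

```text
cam [-11.75, -1.0, 0.987] weight [-13.5, 1.0, 0.965]
[-0.01495347 -0.00535195 -4.91389364] [0.14900703 0.09027042 0.13091718] [ 0.53526168 -0.03174245 -0.00899395] [0.00716696 0.01301309 0.00969421]
11.95 [0.5177 0.1891 0.2632] [ 0.      0.9993 -0.0364 -0.    ] [-0.86 -0.28 -4.72] 0.171
```

Call:
move_arm:
  moves:
    - {"gripper": 0, "x": 0, "y": 0.2, "z": 0, "roll": 0}
    - {"gripper": 0, "x": 0, "y": 0, "z": 0.2, "roll": 0}
    - {"gripper": 0, "x": 0, "y": 0, "z": 0.1, "roll": 0}
    - {"gripper": 0, "x": 0, "y": 0, "z": 0, "roll": 0}
    - {"gripper": 0, "x": 0, "y": 0, "z": 0, "roll": 0}

```text
time_s: 12.58
eef_pos: [0.5176, 0.1871, 0.2604]
eef_rot: [0.0, 0.999, -0.036, 0.0]
wrist_force: [0.5, -0.5, -2.1]
opening: 0.167
```

Call:
move_arm:
  moves:
    - {"gripper": 0, "x": 0, "y": 0, "z": 0.05, "roll": 0}
    - {"gripper": 0, "x": 0, "y": 0, "z": 0, "roll": 0}
    - {"gripper": 0, "x": 0, "y": 0, "z": 0, "roll": 0}

```text
time_s: 12.95
eef_pos: [0.5177, 0.1871, 0.2599]
eef_rot: [0.0, 0.999, -0.036, 0.0]
wrist_force: [-1.4, -0.9, -1.0]
opening: 0.172
```

Call:
move_arm:
  moves:
    - {"gripper": 22, "x": 0, "y": 0, "z": 0, "roll": 0}
    - {"gripper": 27, "x": 0, "y": 0, "z": 0, "roll": 0}
    - {"gripper": 32, "x": 0, "y": 0, "z": 0, "roll": 0}
    - {"gripper": 32, "x": 0, "y": 0, "z": 0, "roll": 0}
    - {"gripper": 32, "x": 0, "y": 0, "z": 0, "roll": 0}

```text
time_s: 13.58
eef_pos: [0.5175, 0.1871, 0.2597]
eef_rot: [0.0, 0.999, -0.036, 0.0]
wrist_force: [-0.3, 0.4, -0.6]
opening: 0.322
```

Call:
move_arm:
  moves:
    - {"gripper": 32, "x": 0, "y": 0, "z": 0, "roll": 0}
    - {"gripper": 32, "x": 0, "y": 0, "z": 0, "roll": 0}
    - {"gripper": 32, "x": 0, "y": 0, "z": 0, "roll": 0}
    - {"gripper": 32, "x": 0, "y": 0, "z": 0, "roll": 0}
    - {"gripper": 32, "x": 0, "y": 0, "z": 0, "roll": 0}

```text
time_s: 14.2
eef_pos: [0.5175, 0.1871, 0.2597]
eef_rot: [-0.0, 0.999, -0.036, -0.0]
wrist_force: [-0.6, 0.3, 0.5]
opening: 0.319
```

Run:
```python
from h import *
for i in range(5):
    ends();ctrl.camera("top")
c=ctrl.camera("scene");pc=lambda a,z:px(c,[*(E0+AX*a),z])
for n,th in(("camdown",.06),("level",0),("wdown",-.06)):
    f=lambda a:.108-th*(a-np.sign(th)*.003)
    print(n,(pc(.164,f(.164))-pc(.197,.0964)).round(2),(pc(-.169,f(-.169))-pc(-.136,.1165)).round(2))
st()
```

```text
cam [-11.0, -5.5, 0.961] weight [-14.25, 7.25, 0.81]
cam [-10.75, -5.75, 0.957] weight [-14.25, 7.5, 0.804]
cam [-10.75, -5.75, 0.958] weight [-14.25, 7.5, 0.805]
cam [-10.75, -5.75, 0.957] weight [-14.25, 7.5, 0.804]
cam [-10.75, -5.75, 0.956] weight [-14.25, 7.5, 0.802]
camdown [-13.04   0.58] [-14.75   0.7 ]
level [-12.5   -2.94] [-14.37   4.61]
wdown [-11.93  -6.63] [-14.01   8.33]
14.75 [0.5175 0.1871 0.2597] [-0.      0.9993 -0.0364 -0.    ] [-0.13 -1.03  0.18] 0.321
```

The bar is now weight-down, so the window is bracketed: before this 6 mm move it was camera-down. I'll move back 3 mm to the middle. First I raise the fingers to the bar's present height, then grip.

Call:
move_arm:
  moves:
    - {"gripper": 32, "x": 0, "y": 0, "z": -0.5, "roll": 0}
    - {"gripper": 32, "x": 0, "y": 0, "z": -0.55, "roll": 0}
    - {"gripper": 10, "x": 0, "y": 0, "z": 0, "roll": 0}
    - {"gripper": 0, "x": 0, "y": 0, "z": 0, "roll": 0}
    - {"gripper": 0, "x": 0, "y": 0, "z": 0, "roll": 0}

```text
time_s: 15.38
eef_pos: [0.5178, 0.1873, 0.2705]
eef_rot: [-0.0, 0.999, -0.036, 0.001]
wrist_force: [-0.5, 1.1, 2.9]
opening: 0.174
```

Call:
move_arm:
  moves:
    - {"gripper": 0, "x": 0, "y": 0, "z": -0.15, "roll": 0}
    - {"gripper": 0, "x": 0, "y": 0, "z": -0.15, "roll": 0}
    - {"gripper": 0, "x": 0, "y": -0.3, "z": 0, "roll": 0}
    - {"gripper": 0, "x": 0, "y": 0, "z": 0, "roll": 0}
    - {"gripper": 0, "x": 0, "y": 0, "z": 0, "roll": 0}

```text
time_s: 16.0
eef_pos: [0.5175, 0.1901, 0.2728]
eef_rot: [0.0, 0.999, -0.036, -0.001]
wrist_force: [-0.4, -1.0, -2.8]
opening: 0.17
```

Run:
```python
from h import *
st();ends()
```

```text
16.0 [0.5175 0.1901 0.2728] [ 1.000e-04  9.993e-01 -3.650e-02 -6.000e-04] [-0.45 -0.99 -2.76] 0.17
cam [-9.75, -6.75, 0.949] weight [-12.25, 7.25, 0.868]
```

Call:
move_arm:
  moves:
    - {"gripper": 0, "x": 0, "y": 0, "z": 0.15, "roll": 0}
    - {"gripper": 0, "x": 0, "y": 0, "z": 0, "roll": 0}
    - {"gripper": 22, "x": 0, "y": 0, "z": 0, "roll": 0}
    - {"gripper": 27, "x": 0, "y": 0, "z": 0, "roll": 0}
    - {"gripper": 32, "x": 0, "y": 0, "z": 0, "roll": 0}

```text
time_s: 16.68
eef_pos: [0.5179, 0.1902, 0.272]
eef_rot: [-0.0, 0.999, -0.036, 0.0]
wrist_force: [-0.0, -0.7, 0.5]
opening: 0.319
```

Call:
move_arm:
  moves:
    - {"gripper": 32, "x": 0, "y": 0, "z": 0, "roll": 0}
    - {"gripper": 32, "x": 0, "y": 0, "z": 0, "roll": 0}
    - {"gripper": 32, "x": 0, "y": 0, "z": 0, "roll": 0}
    - {"gripper": 32, "x": 0, "y": 0, "z": 0, "roll": 0}
    - {"gripper": 32, "x": 0, "y": 0, "z": 0, "roll": 0}

```text
time_s: 17.3
eef_pos: [0.5178, 0.1901, 0.2717]
eef_rot: [0.0, 0.999, -0.036, -0.0]
wrist_force: [-0.1, -0.2, -0.7]
opening: 0.323
```

Run:
```python
from h import *
for i in range(5):
    ends();ctrl.camera("top");ctrl.camera("top")
st()
```

```text
cam [-10.0, -5.25, 0.961] weight [-12.5, 6.25, 0.881]
cam [-9.75, -6.0, 0.95] weight [-12.25, 7.0, 0.872]
cam [-9.75, -5.25, 0.958] weight [-12.25, 6.25, 0.88]
cam [-10.0, -4.5, 0.97] weight [-12.5, 5.75, 0.895]
cam [-10.25, -4.0, 0.978] weight [-12.5, 5.0, 0.908]
18.05 [0.5178 0.1901 0.2717] [-0.      0.9993 -0.0364 -0.    ] [-0.4  -0.29  0.93] 0.317
```

The bar is rocking slowly toward level. I'll let it settle.

Call:
move_arm:
  moves:
    - {"gripper": 32, "x": 0, "y": 0, "z": 0, "roll": 0}
    - {"gripper": 32, "x": 0, "y": 0, "z": 0, "roll": 0}
    - {"gripper": 32, "x": 0, "y": 0, "z": 0, "roll": 0}
    - {"gripper": 32, "x": 0, "y": 0, "z": 0, "roll": 0}
    - {"gripper": 32, "x": 0, "y": 0, "z": 0, "roll": 0}

```text
time_s: 18.68
eef_pos: [0.5178, 0.1901, 0.2717]
eef_rot: [-0.0, 0.999, -0.036, -0.0]
wrist_force: [0.2, 0.8, 0.6]
opening: 0.323
```

Run:
```python
from h import *
for i in range(6):
    ends();ctrl.camera("top");ctrl.camera("top");ctrl.camera("top")
track("top")
st()
```

```text
cam [-10.0, -5.25, 0.96] weight [-12.5, 6.25, 0.881]
cam [-9.75, -6.0, 0.952] weight [-12.25, 7.0, 0.869]
cam [-9.75, -5.5, 0.955] weight [-12.5, 6.5, 0.877]
cam [-10.0, -5.0, 0.967] weight [-12.5, 5.75, 0.89]
cam [-10.25, -4.0, 0.975] weight [-12.5, 5.0, 0.9]
cam [-10.25, -3.75, 0.98] weight [-12.75, 4.75, 0.911]
top du,dv 11.25 0.75 q 0.941
19.925 [0.5177 0.1901 0.2717] [-0.      0.9993 -0.0364 -0.    ] [-1.12 -0.06  0.66] 0.322
```

Run:
```python
from h import *
for i in range(10):
    ends();ctrl.camera("top");ctrl.camera("top")
st()
```

```text
cam [-10.25, -4.0, 0.978] weight [-12.5, 5.0, 0.908]
cam [-10.25, -4.25, 0.971] weight [-12.5, 5.25, 0.898]
cam [-10.0, -4.75, 0.968] weight [-12.5, 5.75, 0.893]
cam [-10.0, -5.25, 0.958] weight [-12.5, 6.25, 0.881]
cam [-9.75, -5.75, 0.955] weight [-12.5, 6.75, 0.873]
cam [-9.75, -6.0, 0.952] weight [-12.25, 7.0, 0.868]
cam [-9.75, -6.0, 0.952] weight [-12.25, 6.75, 0.869]
cam [-9.75, -5.5, 0.955] weight [-12.5, 6.5, 0.878]
cam [-10.0, -5.0, 0.961] weight [-12.5, 6.0, 0.882]
cam [-10.0, -4.75, 0.969] weight [-12.5, 5.75, 0.892]
21.425 [0.5178 0.1901 0.2717] [-0.      0.9993 -0.0364 -0.    ] [ 0.37  1.23 -0.06] 0.323
```

The rocking is slow and undamped, so the centre of gravity is close to a corner of the land. I'll time-resolve the motion to see which way gravity pulls.

```bash
cat >> h.py <<'E'
def theta(c=None):
    # relative vertical shift weight - camera end, subpixel; grows when the weight end goes down
    c=c or ctrl.camera("scene")
    g=lambda i:cv2.resize(cv2.cvtColor(i,cv2.COLOR_RGB2GRAY),None,fx=4,fy=4,interpolation=cv2.INTER_CUBIC)
    r=g(cv2.imread("pics/scene0.png")[:,:,::-1].copy());n=g(c["img"]);d=[]
    for (u,v,w,h) in((416,170,20,20),(281,163,20,20)):
        m=24;T=r[4*v:4*(v+h),4*u:4*(u+w)];S=n[4*(v-m):4*(v+h+m),4*(u-m):4*(u+w+m)]
        R=cv2.matchTemplate(S,T,cv2.TM_CCOEFF_NORMED);_,_,_,p=cv2.minMaxLoc(R)
        a,b,e=R[p[1]-1:p[1]+2,p[0]];d.append((p[1]+.5*(a-e)/(a-2*b+e))/4-m)
    return d[1]-d[0]
E
python3 - <<'E'
from h import *
print([round(float(theta()),2) for i in range(32)]);st()
E
```

```text
[9.39, 9.14, 8.98, 8.85, 8.72, 8.63, 8.66, 8.69, 8.82, 8.91, 9.07, 9.23, 9.55, 9.86, 10.11, 10.35, 10.68, 10.89, 11.15, 11.34, 11.65, 11.85, 12.07, 12.26, 12.44, 12.61, 12.67, 12.74, 12.8, 12.8, 12.8, 12.79]
23.025 [0.5178 0.1901 0.2717] [-0.      0.9993 -0.0364  0.    ] [-0.57  0.62  0.83] 0.316
```

Gravity restores it toward a slight weight-down equilibrium, so the bar needs 1–1.5 mm back toward the camera. I'll grip at the next swing nearest level, then lift slightly, shift, set down and release.

Call:
move_arm:
  moves:
    - {"gripper": 32, "x": 0, "y": 0, "z": 0.2, "roll": 0}
    - {"gripper": 32, "x": 0, "y": 0, "z": 0.2, "roll": 0}
    - {"gripper": 32, "x": 0, "y": 0, "z": 0.2, "roll": 0}
    - {"gripper": 32, "x": 0, "y": 0, "z": 0.1, "roll": 0}
    - {"gripper": 0, "x": 0, "y": 0, "z": 0, "roll": 0}

```text
time_s: 23.65
eef_pos: [0.5177, 0.1901, 0.2645]
eef_rot: [0.0, 0.999, -0.036, -0.0]
wrist_force: [-0.1, 0.4, -0.6]
opening: 0.178
```

Call:
move_arm:
  moves:
    - {"gripper": 0, "x": 0, "y": 0, "z": 0, "roll": 0}
    - {"gripper": 0, "x": 0, "y": 0, "z": -0.1, "roll": 0}
    - {"gripper": 0, "x": 0, "y": 0, "z": -0.1, "roll": 0}
    - {"gripper": 0, "x": 0, "y": 0, "z": 0, "roll": 0}
    - {"gripper": 0, "x": 0, "y": 0, "z": 0, "roll": 0}

```text
time_s: 24.28
eef_pos: [0.5176, 0.1901, 0.2664]
eef_rot: [-0.0, 0.999, -0.036, -0.0]
wrist_force: [-0.8, -0.5, -3.3]
opening: 0.179
```

Run:
```python
from h import *
st();print(theta(),theta());st()
```

```text
24.275 [0.5176 0.1901 0.2664] [-1.000e-04  9.993e-01 -3.640e-02 -3.000e-04] [-0.78 -0.52 -3.27] 0.179
12.628336 12.6296215
24.375 [0.5176 0.1901 0.2665] [-0.000e+00  9.993e-01 -3.640e-02 -2.000e-04] [-1.29 -0.58 -4.54] 0.175
```

Call:
move_arm:
  moves:
    - {"gripper": 0, "x": 0, "y": -0.13, "z": 0, "roll": 0}
    - {"gripper": 0, "x": 0, "y": 0, "z": 0.15, "roll": 0}
    - {"gripper": 0, "x": 0, "y": 0, "z": 0, "roll": 0}
    - {"gripper": 0, "x": 0, "y": 0, "z": 0.1, "roll": 0}
    - {"gripper": 0, "x": 0, "y": 0, "z": 0, "roll": 0}

```text
time_s: 25.0
eef_pos: [0.518, 0.1917, 0.2646]
eef_rot: [-0.0, 0.999, -0.036, 0.0]
wrist_force: [-1.6, 3.0, 1.4]
opening: 0.173
```

Run:
```python
from h import *
print(theta());st()
```

```text
10.654873
25.05 [0.518  0.1916 0.2645] [-2.000e-04  9.993e-01 -3.630e-02  3.000e-04] [-0.75  3.92  0.31] 0.178
```

Call:
move_arm:
  moves:
    - {"gripper": 0, "x": 0, "y": 0, "z": 0.1, "roll": 0}
    - {"gripper": 0, "x": 0, "y": 0, "z": 0, "roll": 0}

```text
time_s: 25.3
eef_pos: [0.518, 0.1916, 0.2636]
eef_rot: [-0.0, 0.999, -0.036, 0.0]
wrist_force: [-1.1, 4.2, 2.5]
opening: 0.177
```

Run:
```python
from h import *
print(theta());st()
```

```text
9.68195
25.35 [0.5181 0.1916 0.2636] [-2.000e-04  9.993e-01 -3.640e-02  4.000e-04] [-0.9   4.42  2.38] 0.174
```

Call:
move_arm:
  moves:
    - {"gripper": 0, "x": 0, "y": 0, "z": 0.1, "roll": 0}
    - {"gripper": 0, "x": 0, "y": 0, "z": 0, "roll": 0}
    - {"gripper": 0, "x": 0, "y": 0, "z": 0.07, "roll": 0}
    - {"gripper": 0, "x": 0, "y": 0, "z": 0, "roll": 0}

```text
time_s: 25.85
eef_pos: [0.5181, 0.1917, 0.2621]
eef_rot: [-0.0, 0.999, -0.036, 0.001]
wrist_force: [-1.8, 6.1, 5.8]
opening: 0.177
```

Run:
```python
from h import *
print(theta());st()
```

```text
8.335493
25.9 [0.5181 0.1916 0.2622] [-2.000e-04  9.993e-01 -3.630e-02  6.000e-04] [-1.18  6.17  7.08] 0.176
```

That is near level, with about 11 N on the edge, so I'll press no further. I'll release and watch.

Call:
move_arm:
  moves:
    - {"gripper": 22, "x": 0, "y": 0, "z": 0, "roll": 0}
    - {"gripper": 30, "x": 0, "y": 0, "z": 0, "roll": 0}
    - {"gripper": 36, "x": 0, "y": 0, "z": 0, "roll": 0}

```text
time_s: 26.28
eef_pos: [0.5178, 0.1911, 0.2611]
eef_rot: [0.0, 0.999, -0.037, -0.0]
wrist_force: [-0.1, -0.3, -0.3]
opening: 0.362
```

Run:
```python
from h import *
print([round(float(theta()),2) for i in range(30)]);st();track("top")
```

```text
Traceback (most recent call last):
  File "h.py", line 54, in theta
    c=c or ctrl.camera("scene")
           ~~~~~~~~~~~^^^^^^^^^
ValueError: 200 camera calls are used up
```

The camera budget is spent; I miscounted the averaging and sampling calls, so from here I work from the saved pictures and the wrist readings. The bar was released close to level, between the two tipping positions. I'll find the saddle pose by fitting its model to the two first pictures.

```bash
cat > sad.py <<'E'
import cv2,numpy as np
from scipy.optimize import differential_evolution
C={"scene":dict(f=375.73072,cx=319.91172,cy=195.29972,T=np.array([[0.23990459,-0.55522487,0.79634863,1.21910994],[0.97072861,0.14689739,-0.19001874,-0.16423181],[-0.01147841,0.81862476,0.57421402,0.55879802]]),w=(180,222,40,34)),
"top":dict(f=435.13178,cx=321.76837,cy=189.02347,T=np.array([[-0.08689008,0.96912057,-0.23077138,0.32292338],[-0.99620311,-0.08578794,0.01482556,0.01284559],[-0.00542964,0.23118336,0.97289505,1.1822598]]),w=(405,178,38,34))}
B=[(-5,5,-8,8,16,46),(-15,15,-8,8,12,16),(-15,-11,-8,8,0,12),(11,15,-8,8,0,12)]
S=8
def sil(c,x,y,a):
    u,v,w,h=c["w"];m=np.zeros((h*S,w*S),np.uint8);ca,sa=np.cos(a),np.sin(a)
    for b in B:
        p=np.array([(X,Y,Z) for X in b[:2] for Y in b[2:4] for Z in b[4:]])/1e3
        W=np.c_[x+ca*p[:,0]-sa*p[:,1],y+sa*p[:,0]+ca*p[:,1],p[:,2]]
        q=(W-c["T"][:,3])@c["T"][:,:3]
        uv=np.c_[c["cx"]+c["f"]*q[:,0]/-q[:,2]-u+.5,c["cy"]-c["f"]*q[:,1]/-q[:,2]-v+.5]*S
        cv2.fillConvexPoly(m,cv2.convexHull(uv.astype(np.int32)),1)
    return m
M={}
for n,c in C.items():
    i=cv2.imread(f"pics/{n}0.png");u,v,w,h=c["w"];p=cv2.GaussianBlur(i,(0,0),.6)[v:v+h,u:u+w].astype(float)
    r=(p[:,:,2]-p[:,:,0])/p.max(2);bg=np.median(r);k=cv2.resize(r,None,fx=S,fy=S,interpolation=cv2.INTER_CUBIC)
    M[n]=(k<bg*.55).astype(np.uint8);print(n,bg,M[n].sum()/S/S)
def cost(t,names=("scene","top")):
    s=0
    for n in names:
        m=sil(C[n],t[0],t[1],t[2]);s-=(m&M[n]).sum()/max(1,(m|M[n]).sum())
    return s
if __name__=="__main__":
    for names in(("scene","top"),("top",),("scene",)):
        r=differential_evolution(cost,[(.54,.58),(-.30,-.26),(0,np.pi)],args=(names,),seed=1,maxiter=60,popsize=20,tol=1e-6)
        print(names,r.x[:2].round(4),np.degrees(r.x[2]).round(1),r.fun)
        if len(names)==2:b=r.x
    o=[]
    for n in C:
        u,v,w,h=C[n]["w"];k=cv2.resize(cv2.imread(f"pics/{n}0.png")[v:v+h,u:u+w],None,fx=S,fy=S,interpolation=cv2.INTER_CUBIC)
        ct,_=cv2.findContours(sil(C[n],*b),0,1);cv2.drawContours(k,ct,-1,(0,0,255),1)
        ct,_=cv2.findContours(M[n],0,1);cv2.drawContours(k,ct,-1,(0,255,0),1);o.append(cv2.resize(k,(380,330)))
    cv2.imwrite("pics/sadfit.png",np.hstack(o))
E
python3 sad.py
```

```text
scene 0.22807017543859648 0.0
top 0.23684210526315788 0.0
('scene', 'top') [ 0.5419 -0.2608] 114.5 0.0
('top',) [ 0.5419 -0.2608] 114.5 0.0
('scene',) [ 0.5419 -0.2608] 114.5 0.0
```

View pics/sadfit.png

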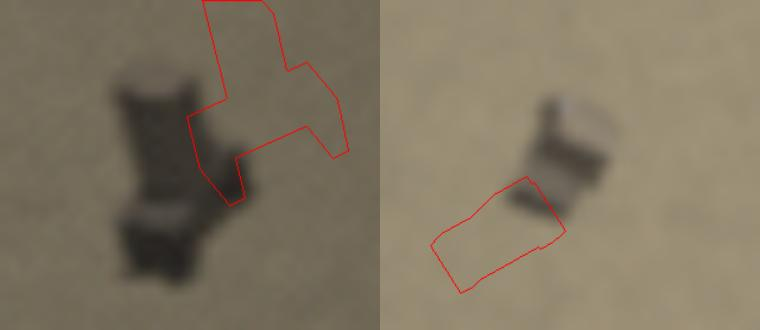

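The saturation mask came out empty; the red outline is the unfitted model. I'll use colour distance from the bench instead.

```bash
python3 - <<'E'
s=open("sad.py").read()
a=s.index("    r=(p[:,:,2]");b=s.index("def cost")
s=s[:a]+'''    d=np.linalg.norm((p-np.median(p.reshape(-1,3),0))*[1.5,1,1.5],axis=2);k=cv2.resize(d,None,fx=S,fy=S,interpolation=cv2.INTER_CUBIC)
    T,_=cv2.threshold(np.clip(k,0,255).astype(np.uint8),0,1,cv2.THRESH_OTSU);T*=.75
    M[n]=(k>T).astype(np.uint8);l,L,st,_=cv2.connectedComponentsWithStats(M[n]);M[n]=(L==1+st[1:,4].argmax()).astype(np.uint8);print(n,T,M[n].sum()/S/S)
'''+s[b:]
open("sad.py","w").write(s)
E
python3 sad.py
```

```text
scene 41.25 219.03125
top 38.25 82.578125
('scene', 'top') [ 0.5627 -0.2788] 153.6 -1.551122798231443
('top',) [ 0.5616 -0.2785] 154.0 -0.7570154095701541
('scene',) [ 0.5658 -0.2785] 150.0 -0.8596848325673013
```

View pics/sadfit.png

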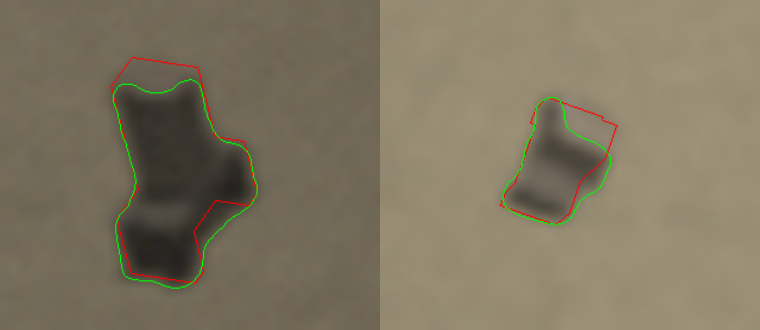

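The fitted outline (red) agrees with the saddle in both views. The saddle is at about (0.563, -0.279), with its x axis at a yaw of 153.5°, so I need a jaw heading of -26.5°. I'll back the fingers off upward, then travel.

Call:
move_arm:
  moves:
    - {"gripper": 36, "x": 0, "y": 0, "z": -0.5, "roll": 0}
    - {"gripper": 36, "x": 0, "y": 0, "z": -1, "roll": 0}
    - {"gripper": 36, "x": 0, "y": 0, "z": -2, "roll": 0}
    - {"gripper": 40, "x": 0, "y": 0, "z": -3, "roll": 0}
    - {"gripper": 45, "x": 0, "y": 0, "z": -2.5, "roll": 0}

```text
time_s: 27.75
eef_pos: [0.518, 0.1914, 0.3535]
eef_rot: [-0.0, 0.999, -0.036, 0.001]
wrist_force: [0.9, 0.5, -1.0]
opening: 0.455
```

Call:
move_arm:
  moves:
    - {"gripper": 45, "x": 0.886, "y": 5.17, "z": 0, "roll": 0}
    - {"gripper": 45, "x": 0.886, "y": 5.17, "z": 0, "roll": 0}
    - {"gripper": 45, "x": 0.886, "y": 5.17, "z": 0, "roll": 0}
    - {"gripper": 45, "x": 0.886, "y": 5.17, "z": 0, "roll": 0}
    - {"gripper": 45, "x": 0.886, "y": 5.17, "z": 0, "roll": 0}

```text
time_s: 28.38
eef_pos: [0.5433, -0.0713, 0.3526]
eef_rot: [0.0, 0.999, -0.036, 0.001]
wrist_force: [0.9, -0.5, -0.3]
opening: 0.451
```

Call:
move_arm:
  moves:
    - {"gripper": 45, "x": 0.886, "y": 5.17, "z": 0, "roll": 0}
    - {"gripper": 45, "x": 0.886, "y": 5.17, "z": 0, "roll": 0}
    - {"gripper": 45, "x": 0.886, "y": 5.17, "z": 0, "roll": 0}
    - {"gripper": 45, "x": 0.886, "y": 5.17, "z": 0, "roll": 0}
    - {"gripper": 45, "x": 0, "y": 0, "z": 0, "roll": 7.4}

```text
time_s: 29.0
eef_pos: [0.5633, -0.2825, 0.3524]
eef_rot: [0.001, 0.995, -0.104, 0.001]
wrist_force: [0.6, 0.5, 0.4]
opening: 0.45
```

Call:
move_arm:
  moves:
    - {"gripper": 45, "x": 0, "y": 0, "z": 0, "roll": 7.4}
    - {"gripper": 45, "x": 0, "y": 0, "z": 0, "roll": 7.4}
    - {"gripper": 45, "x": 0, "y": 0, "z": 0, "roll": 0}

```text
time_s: 29.38
eef_pos: [0.5635, -0.2786, 0.3522]
eef_rot: [0.0, 0.974, -0.228, 0.0]
wrist_force: [-0.0, 1.0, 0.6]
opening: 0.449
```

Run:
```python
from h import *
o=st();w,x,y,z=o["eef_rot"];h=2*np.degrees(np.arctan2(y,x));print("xhead",h)
d=np.array([.563,-.2788])-o["eef_pos"][:2];r=np.radians(h)
print("tool x,y cm",100*(d@[np.cos(r),np.sin(r)]),100*(d@[np.sin(r),-np.cos(r)]))
```

```text
29.375 [ 0.5635 -0.2786  0.3522] [ 2.000e-04  9.738e-01 -2.276e-01  3.000e-04] [-0.05  1.04  0.61] 0.449
xhead -26.3113793791883
tool x,y cm -0.03814715279288759 0.04660570525685279
```

Call:
move_arm:
  moves:
    - {"gripper": 45, "x": 0, "y": 0, "z": 5, "roll": 0}
    - {"gripper": 45, "x": 0, "y": 0, "z": 5, "roll": 0}
    - {"gripper": 45, "x": 0, "y": 0, "z": 3.5, "roll": 0}
    - {"gripper": 45, "x": 0, "y": 0, "z": 1.5, "roll": 0}
    - {"gripper": 45, "x": 0, "y": 0, "z": 0.8, "roll": 0}

```text
time_s: 30.0
eef_pos: [0.5638, -0.2786, 0.1936]
eef_rot: [0.0, 0.974, -0.227, 0.0]
wrist_force: [0.4, -0.6, 0.3]
opening: 0.448
```

Call:
move_arm:
  moves:
    - {"gripper": 20, "x": 0, "y": 0, "z": 0, "roll": 0}
    - {"gripper": 0, "x": 0, "y": 0, "z": 0, "roll": 0}
    - {"gripper": 0, "x": 0, "y": 0, "z": 0, "roll": 0}
    - {"gripper": 0, "x": 0, "y": 0, "z": 0, "roll": 0}

```text
time_s: 30.5
eef_pos: [0.5642, -0.2789, 0.1951]
eef_rot: [0.001, 0.974, -0.228, 0.001]
wrist_force: [-0.2, 0.2, 5.5]
opening: 0.102
```

The tab is gripped (opening 0.10). I'll lift, turn back to the bar's heading and travel to above the edge.

Call:
move_arm:
  moves:
    - {"gripper": 0, "x": 0, "y": 0, "z": -0.5, "roll": 0}
    - {"gripper": 0, "x": 0, "y": 0, "z": -1.5, "roll": 0}
    - {"gripper": 0, "x": 0, "y": 0, "z": -5, "roll": 0}
    - {"gripper": 0, "x": 0, "y": 0, "z": -5, "roll": 0}
    - {"gripper": 0, "x": 0, "y": 0, "z": -4, "roll": -5}

```text
time_s: 31.12
eef_pos: [0.5636, -0.2785, 0.3568]
eef_rot: [0.001, 0.983, -0.184, 0.001]
wrist_force: [0.3, -0.9, -0.7]
opening: 0.096
```

Call:
move_arm:
  moves:
    - {"gripper": 0, "x": 0, "y": 0, "z": 0, "roll": -8}
    - {"gripper": 0, "x": 0, "y": 0, "z": 0, "roll": -9.1}
    - {"gripper": 0, "x": -1.147, "y": -4.925, "z": 0, "roll": 0}
    - {"gripper": 0, "x": -1.147, "y": -4.925, "z": 0, "roll": 0}
    - {"gripper": 0, "x": -1.147, "y": -4.925, "z": 0, "roll": 0}

```text
time_s: 31.75
eef_pos: [0.5397, -0.1272, 0.3543]
eef_rot: [0.0, 0.999, -0.038, 0.0]
wrist_force: [1.0, 0.0, 0.8]
opening: 0.104
```

Call:
move_arm:
  moves:
    - {"gripper": 0, "x": -1.147, "y": -4.925, "z": 0, "roll": 0}
    - {"gripper": 0, "x": -1.147, "y": -4.925, "z": 0, "roll": 0}
    - {"gripper": 0, "x": -1.147, "y": -4.925, "z": 0, "roll": 0}
    - {"gripper": 0, "x": -1.147, "y": -4.925, "z": 0, "roll": 0}
    - {"gripper": 0, "x": 0, "y": 0, "z": 0, "roll": 0}

```text
time_s: 32.38
eef_pos: [0.5082, 0.0743, 0.3543]
eef_rot: [-0.0, 0.999, -0.035, 0.0]
wrist_force: [-0.7, 0.1, -0.1]
opening: 0.102
```

Run:
```python
from h import *
o=st();w,x,y,z=o["eef_rot"];h=2*np.degrees(np.arctan2(y,x));print("xhead",h)
d=np.array([.5092,.0710])-o["eef_pos"][:2];r=np.radians(h)
print("tool x,y cm",100*(d@[np.cos(r),np.sin(r)]),100*(d@[np.sin(r),-np.cos(r)]))
```

```text
32.375 [0.5082 0.0743 0.3543] [-3.000e-04  9.994e-01 -3.490e-02  2.000e-04] [-0.72  0.14 -0.11] 0.102
xhead -3.997835571486075
tool x,y cm 0.12551154806072484 0.32116636239831803
```

Call:
move_arm:
  moves:
    - {"gripper": 0, "x": 0, "y": 0, "z": 0, "roll": 0}
    - {"gripper": 0, "x": 0, "y": 0, "z": 0, "roll": 0}

```text
time_s: 32.62
eef_pos: [0.5094, 0.0703, 0.3538]
eef_rot: [0.0, 0.999, -0.038, 0.0]
wrist_force: [-0.5, -0.5, -0.3]
opening: 0.101
```

Call:
move_arm:
  moves:
    - {"gripper": 0, "x": 0, "y": -0.07, "z": 2, "roll": 0}
    - {"gripper": 0, "x": 0, "y": 0, "z": 1.5, "roll": 0}
    - {"gripper": 0, "x": 0, "y": 0, "z": 1.0, "roll": 0}
    - {"gripper": 0, "x": 0, "y": 0, "z": 0.5, "roll": 0}
    - {"gripper": 0, "x": 0, "y": 0, "z": 0.1, "roll": 0}

```text
time_s: 33.25
eef_pos: [0.5093, 0.0719, 0.3023]
eef_rot: [-0.0, 0.999, -0.037, -0.0]
wrist_force: [0.7, 0.1, -0.4]
opening: 0.101
```

Call:
move_arm:
  moves:
    - {"gripper": 0, "x": 0, "y": 0, "z": 0, "roll": 0}
    - {"gripper": 0, "x": 0, "y": 0, "z": 0, "roll": 0}

```text
time_s: 33.5
eef_pos: [0.5094, 0.0721, 0.303]
eef_rot: [0.0, 0.999, -0.037, 0.0]
wrist_force: [-0.8, -0.3, 0.0]
opening: 0.098
```

No force with the feet already below the bar's top face, so the saddle is astride. Now small steps down.

Call:
move_arm:
  moves:
    - {"gripper": 0, "x": 0, "y": 0.1, "z": 0.1, "roll": 0}
    - {"gripper": 0, "x": 0, "y": 0, "z": 0.1, "roll": 0}
    - {"gripper": 0, "x": 0, "y": 0, "z": 0, "roll": 0}

```text
time_s: 33.88
eef_pos: [0.5091, 0.071, 0.3004]
eef_rot: [-0.0, 0.999, -0.037, -0.0]
wrist_force: [0.2, -0.2, 0.2]
opening: 0.103
```

Call:
move_arm:
  moves:
    - {"gripper": 0, "x": 0, "y": 0, "z": 0.1, "roll": 0}
    - {"gripper": 0, "x": 0, "y": 0, "z": 0, "roll": 0}
    - {"gripper": 0, "x": 0, "y": 0, "z": 0, "roll": 0}

```text
time_s: 34.25
eef_pos: [0.5091, 0.071, 0.2995]
eef_rot: [0.0, 0.999, -0.037, -0.0]
wrist_force: [-0.4, 0.3, 0.2]
opening: 0.106
```

Call:
move_arm:
  moves:
    - {"gripper": 0, "x": 0, "y": 0, "z": 0.05, "roll": 0}
    - {"gripper": 0, "x": 0, "y": 0, "z": 0, "roll": 0}
    - {"gripper": 0, "x": 0, "y": 0, "z": 0, "roll": 0}

```text
time_s: 34.62
eef_pos: [0.5092, 0.071, 0.2991]
eef_rot: [-0.0, 0.999, -0.037, 0.0]
wrist_force: [0.2, 0.4, 0.5]
opening: 0.101
```

Call:
move_arm:
  moves:
    - {"gripper": 0, "x": 0, "y": 0, "z": 0, "roll": 0}

```text
time_s: 34.75
eef_pos: [0.5092, 0.071, 0.2991]
eef_rot: [0.0, 0.999, -0.037, 0.0]
wrist_force: [0.3, -0.8, 0.4]
opening: 0.098
```

Call:
move_arm:
  moves:
    - {"gripper": 0, "x": 0, "y": 0, "z": 0.05, "roll": 0}
    - {"gripper": 0, "x": 0, "y": 0, "z": 0, "roll": 0}
    - {"gripper": 0, "x": 0, "y": 0, "z": 0, "roll": 0}

```text
time_s: 35.12
eef_pos: [0.5092, 0.071, 0.299]
eef_rot: [0.0, 0.999, -0.037, 0.0]
wrist_force: [-2.5, 0.2, 5.5]
opening: 0.102
```

Call:
move_arm:
  moves:
    - {"gripper": 0, "x": 0, "y": 0, "z": 0, "roll": 0}

```text
time_s: 35.25
eef_pos: [0.5092, 0.071, 0.299]
eef_rot: [0.0, 0.999, -0.037, 0.0]
wrist_force: [-1.5, -0.1, 5.7]
opening: 0.101
```

Contact came at exactly the predicted height (0.299). I'll relieve the load, release, and lift away.

Call:
move_arm:
  moves:
    - {"gripper": 0, "x": 0, "y": 0, "z": -0.05, "roll": 0}
    - {"gripper": 0, "x": 0, "y": 0, "z": 0, "roll": 0}
    - {"gripper": 0, "x": 0, "y": 0, "z": 0, "roll": 0}

```text
time_s: 35.62
eef_pos: [0.5092, 0.071, 0.299]
eef_rot: [-0.0, 0.999, -0.037, 0.0]
wrist_force: [0.3, 0.1, 2.3]
opening: 0.102
```

Call:
move_arm:
  moves:
    - {"gripper": 14, "x": 0, "y": 0, "z": 0, "roll": 0}
    - {"gripper": 20, "x": 0, "y": 0, "z": 0, "roll": 0}
    - {"gripper": 28, "x": 0, "y": 0, "z": 0, "roll": 0}
    - {"gripper": 35, "x": 0, "y": 0, "z": 0, "roll": 0}
    - {"gripper": 35, "x": 0, "y": 0, "z": 0, "roll": 0}

```text
time_s: 36.25
eef_pos: [0.5091, 0.071, 0.299]
eef_rot: [0.0, 0.999, -0.037, 0.0]
wrist_force: [-0.2, 0.6, -0.3]
opening: 0.35
```

Call:
move_arm:
  moves:
    - {"gripper": 35, "x": 0, "y": 0, "z": -0.5, "roll": 0}
    - {"gripper": 35, "x": 0, "y": 0, "z": -1.5, "roll": 0}
    - {"gripper": 35, "x": 0, "y": 0, "z": -3, "roll": 0}
    - {"gripper": 35, "x": 0, "y": 0, "z": -5, "roll": 0}
    - {"gripper": 35, "x": 0, "y": 0, "z": -2, "roll": 0}

```text
time_s: 36.88
eef_pos: [0.5097, 0.071, 0.4237]
eef_rot: [0.0, 0.999, -0.037, 0.003]
wrist_force: [-0.1, 0.1, -0.3]
opening: 0.353
```

Call:
move_arm:
  moves:
    - {"gripper": 35, "x": 0, "y": 0, "z": 0, "roll": 0}
    - {"gripper": 35, "x": 0, "y": 0, "z": 0, "roll": 0}
    - {"gripper": 35, "x": 0, "y": 0, "z": 0, "roll": 0}
    - {"gripper": 35, "x": 0, "y": 0, "z": 0, "roll": 0}
    - {"gripper": 35, "x": 0, "y": 0, "z": 0, "roll": 0}

```text
time_s: 37.5
eef_pos: [0.5091, 0.071, 0.4184]
eef_rot: [-0.0, 0.999, -0.037, -0.001]
wrist_force: [0.6, 0.2, 0.3]
opening: 0.348
```

Call:
move_arm:
  moves:
    - {"gripper": 35, "x": 0, "y": 0, "z": 0, "roll": 0}
    - {"gripper": 35, "x": 0, "y": 0, "z": 0, "roll": 0}
    - {"gripper": 35, "x": 0, "y": 0, "z": 0, "roll": 0}
    - {"gripper": 35, "x": 0, "y": 0, "z": 0, "roll": 0}
    - {"gripper": 35, "x": 0, "y": 0, "z": 0, "roll": 0}

```text
time_s: 38.12
eef_pos: [0.5091, 0.071, 0.419]
eef_rot: [-0.0, 0.999, -0.037, 0.0]
wrist_force: [-0.2, 0.8, 0.5]
opening: 0.346
```

Call:
move_arm:
  moves:
    - {"gripper": 35, "x": 0, "y": 0, "z": 0, "roll": 0}
    - {"gripper": 35, "x": 0, "y": 0, "z": 0, "roll": 0}
    - {"gripper": 35, "x": 0, "y": 0, "z": 0, "roll": 0}
    - {"gripper": 35, "x": 0, "y": 0, "z": 0, "roll": 0}
    - {"gripper": 35, "x": 0, "y": 0, "z": 0, "roll": 0}

```text
time_s: 38.75
eef_pos: [0.5091, 0.071, 0.419]
eef_rot: [0.0, 0.999, -0.037, -0.0]
wrist_force: [-0.3, -0.3, -0.4]
opening: 0.348
```

Run:
```python
from h import *
st();ctrl.hand_in()
```

```text
38.75 [0.5091 0.071  0.419 ] [ 0.      0.9993 -0.0373 -0.    ] [-0.27 -0.32 -0.45] 0.348
the job is handed in; nothing more can be done
```

I handed the job in at 38.75 s. I believe the bar is balanced and the saddle is on it, but **I did not see either one at the end**. I used up all 200 camera calls just after releasing the bar for the last time, because I spent too many on averaging and on timing the rocking.

**Moving the bar:** I gripped the bar at bar_grip and lifted it a few millimetres for each shift instead of sliding it in contact with the edge. It went about 27 mm towards the counterweight, then 6 mm further, then back about 4.5 mm in two steps. Along the way it tipped camera-down once and weight-down once. At the last weight-down position it rocked slowly and did not settle.

**Is it level?** I let go of it about 0.01 rad from level. I put its centre of gravity 1 to 1.5 mm from the middle of the land, inside the 3 mm limit. One reading disagrees: the two tipping positions came out about 3.3 mm apart, where I expected about 5.4 mm. Even allowing for that, the position falls inside the limit.

**Load on the edge:** the most I put on the edge while turning the bar level was about 11 N, counting its own weight.

**Saddle:** I found it by fitting its shape to the first two pictures, and gripped it by the tab (the gripper stopped at the tab's thickness). I set it down at (0.509, 0.071), over the edge. It met the bar at exactly the expected height, with about 5.5 N at contact. I eased that to about 2 N before opening the gripper. Its position along the bar is good to about 2 mm.

**Other things on the bench:** no unexpected forces showed on any move, and the arm stayed clear of the other objects. I took no final picture to confirm it.

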